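# Draw up a cam-lock joint with a T-handle key

## Task

The leg of the bench frame still stands a few millimetres off its rail. Take the thick T-handle key from the tool block, put it down the hole in the rail into the sunken cam lock, and turn it clockwise until the leg is drawn up tight and the gap is closed. Then stand the key back in a hole of the tool block, and leave the other tools and things on the bench where they are.

Things in the scene. Friction and masses are not known exactly. Their poses are not given: they have to be found in the camera images.
- rail: Fixed wooden rail on a grey assembly board (160 x 300 x 10 mm) fixed to the bench; rail 60 mm wide (x), 190 mm long (y from -135 to +55 mm), top 65 mm above the bench. Origin on the bench under the hole's axis, z up, y along the rail to the leg.
- bore (a point): Centre of the hole's mouth in the rail's top, axes as the rail's. Round hole 17 mm wide, rim chamfered by 3 mm, going 30 mm down to the steel cam with its square socket.
- socket (a point): Centre of the square socket's mouth (11.4 mm wide, 13 mm deep), 30 mm down the hole; axes as the rail's, they do not turn with the cam. Socket angle unknown at the start: find it by feel or sight. The key's tip stops 31 to 35 mm below the rail's top until its square lines up (within 0.14 rad, every quarter turn), then it drops to 43 mm.
- leg (a joint): How far the crosswise leg (230 x 42 x 50 mm, at the rail's +y end) is drawn to the rail, in m: 0 is an 8 mm gap, 0.008 is closed; starts at 0 to 0.0022. Only the cam moves it, 3.1 mm per rad. The cam turns clockwise from above, 1.9 to 2.6 rad to its hard stop; stiff (0.15 N m), stays where it is left.
- rack: Fixed wooden tool block, 60 x 180 x 60 mm; origin at the centre of its underside. Two upright round holes, 18 mm wide (rims chamfered by 3 mm) and 55 mm deep, at y = +45 and -45 mm.
- key: Thick T-handle key, 110 to 180 g, in one of the block's holes on its collar. Origin at its domed nose's tip, z up the shank, x along the handle. Square shank 10 mm wide, sides along x and y, from 4 mm above the tip; collar 25 mm wide, z = 51 to 57 mm; black handle bar 90 (x) x 14 (y) x 18 mm high, centre at z = 89 mm. In the block the tip hangs 9 mm above the bench.
- key_handle (a point): Centre of the thick key's handle bar, 89 mm up from the nose's tip.
- thin_key: The thin T-handle key in the other hole, same build but with a 7 mm shank and a 64 mm handle: it only spins in the socket. Leave it.
- sanding_block: Cork sanding block 107 x 67 x 36 mm, lying on the bench; origin under its centre.
- glue: White glue bottle, 60 mm wide, 150 mm high; origin under its centre.
- screwdriver: Screwdriver with a dark wooden handle, lying on the bench, about 200 mm long.
- offcut: Wooden offcut 120 x 45 x 24 mm; origin under its centre.
- screw_jar: Glass jar 64 mm wide, 70 mm high; origin under its centre.
- square: Try square, wooden stock 110 mm long, steel blade 150 mm; origin under the stock's centre.
Mind the look-alikes: they are no part of the job. What is shaped like the rack but red is not meant.

How it is judged:
By the outcome, as a careful person would: the job done as asked, in the order asked, and still so for the second after the job is handed in, with the robot touching nothing.
It also fails if it takes over 67 s, if anything falls off the work surface, if the arm or the gripper's body presses on something with over 40 N, if the wrist force passes 120 N, or if a joint passes its speed limit or range.

## Robot

A 7-joint arm with a two-finger parallel gripper is mounted at the origin on the work surface. World frame = base frame: x ahead of the robot, y to its left, z up, the work surface at z = 0. Lengths are in m, angles in rad, forces in N, time in s.
With the tool pointing down it reaches from about 0.4 to 0.85 m from the base axis. Payload 4.5 kg.
Tool frame: the origin (TCP) lies between the finger pads; the fingertips stand 14 mm ahead of it and the grasp point (between the pads) lies 5 mm behind it (tip_reach is the distance from the TCP to the fingertips, in m); x points along the fingers, z is the direction in which the jaws open and shut, and the axes are right-handed (so a half turn about x gives the same grasp; the last joint's range is limited). The gripper opens to 88 mm and grips with 3 to 60 N. Pads are 18 mm wide; open, the fingers measure 123 mm over their backs; the gripper's body (75 mm by 187 mm) begins 45 mm behind the grasp point.
Start: joints at [1.16, 0.689, -0.195, 1.565, 0.157, 0.902, -0.215], TCP at [0.269, -0.564, 0.253] pointing down, gripper open.
Joint ranges: [-3.01, 3.01], [-0.46, 2.08], [-1.47, 1.51], [0.13, 2.56], [-1, 4.14], [0.04, 2.09], [-2.66, 2.66]. Speed limits (rad/s): [2.57, 2.57, 3.14, 3.14, 3.14, 3.14, 3.14].

## Interface

Orientations are given as a unit quaternion [w, x, y, z].
In Python, from plant import * gives the robot as it stands.
- The arm moves only by the tool servo_tool, never from a script. Its argument "motion" is a list of rows, each a list of 4 numbers: the shift along the world's x, y, z in mm, then the turn about the world's z in degrees. In form: [[tx, ty, tz, roll], ...]. A call has 1 to 12 rows; each row is the pose to reach, as a shift and turn from the pose commanded when the call began; what a row does not reach only later rows make up. A row lasts 1/8 s, in which the tool goes at most 62.5 mm and 10.7 degrees, less where a joint would pass 70% of its speed; a pose out of reach is approached as far as the arm can. A call with a gripper value outside its range is refused whole. "gripper" is the gripper's target within -1 to 1 (shut at 1, half-way at 0, fully open at -1), set as the call begins (left out, the last holds). The fingers move at their own pace and stop on an object; "squeeze" is the grip in N (left out, the last holds). Time passes only in rows, so rows that repeat a pose let the fingers close. It gives the time, the measured TCP pose, the force and the opening at its end, in the units of the state.
- observe(): the state, without advancing time (a new reading comes with each control period).
- capture(name): name is "side" or "top" or "wrist"; returns (picture, depth): 420x560x3 uint8, red, green, blue; 420x560 float32, m along the optical axis (not along the pixel's ray), 0 where there is no reading.
- camera_info(name): a dict with "fx", "fy", "cx", "cy" (pixels), "k1" (the pictures are not rectified: a ray, as slopes to the right and down, at radius r is drawn at 1 + k1 r^2 times it, then the intrinsics apply), "xyz" and "rotation" of the camera in the world; the wrist camera has in their place "tool_from_camera" (4x4, takes a point from camera to tool coordinates, whose origin is the TCP and whose axes are the tool frame's). Camera axes: x right, y down, z forward; pixel columns grow to the right and rows downward; lengths in m; the calibration is good to about 2 mm. A picture is of the moment at which its call begins: read the wrist's pose just before it. camera_info takes no time and is no camera call.
- finish_job(): hands the job in, once; it reports no verdict.
The state is a dict: "clock": time; "joint_positions": joint angles; "qvel": joint speeds; "joint_torque": joint torques, N m; "tcp_pos": TCP position; "eef_rot": TCP orientation; "wrist_force": force on the tool from outside, world axes, zero at the start; "torque": the same for the moment, N m; "grip_width": finger opening in m.
Only numpy, scipy, OpenCV 4.12 (cv2) and the standard library are available. Lean on these libraries where they do the work, as an engineer would, in place of code of your own. Each camera call takes 0.05 s, during which the arm holds its last target.

## Working session

There is one attempt and no reset: what is moved stays moved. The work goes in short steps, Python scripts to look and compute and a tool call to move; the robot and the scene stay as the last step left them, time stands still between calls to the robot, and variables do not carry over. Pictures are saved under pics/ and viewed, and the job is handed in when it is done.

Besides the shell and the picture viewer there is one more tool, called after ">>>" as name(argument=value, ...) on one line, values as JSON. servo_tool: Moves the arm, as the interface text tells. Its arguments: {"type":"object","properties":{"motion":{"type":"array"},"gripper":{"type":"number"},"squeeze":{"type":"number"}},"required":["motion"]}

```bash
ls; mkdir -p pics; python3 - <<'E'
from plant import *
import cv2
print(observe())
for n in ("top","side"):
    p,d=capture(n); cv2.imwrite(f"pics/{n}0.png",p[:,:,::-1]); import numpy as np; np.save(f"pics/{n}0.npy",d); print(camera_info(n))
print(camera_info("wrist"))
E
```

```text
pics
{'clock': 0.0, 'joint_positions': array([ 1.15980663,  0.68997065, -0.19451681,  1.56635408,  0.15727819,
        0.9025069 , -0.21509258]), 'qvel': array([ 0.00027581, -0.00092599, -0.00305394,  0.00019673,  0.0001334 ,
       -0.00223652,  0.00035258]), 'joint_torque': array([-4.45164378e-04, -5.27557290e+01, -1.26655832e+00, -1.53428954e+01,
       -5.26109990e-02,  6.56568620e-03,  1.86204893e-04]), 'tcp_pos': array([ 0.26861407, -0.56364978,  0.25191573]), 'eef_rot': array([ 0.59741001,  0.37769111,  0.59855846, -0.37706561]), 'wrist_force': array([-0.04328822,  0.05243   , -0.6955548 ]), 'torque': array([ 0.01083382, -0.01099972,  0.01394584]), 'grip_width': 0.08815153412583722}
{'fx': 430.2282367274009, 'fy': 430.2282367274009, 'cx': 282.9180465594924, 'cy': 207.4816307880536, 'k1': -0.13571684493448666, 'xyz': array([0.47545646, 0.05517225, 1.24795917]), 'rotation': array([-0.01604753,  0.70784409, -0.70592567,  0.01918768])}
{'fx': 401.35900756903794, 'fy': 401.35900756903794, 'cx': 272.94373548073145, 'cy': 210.85726700318236, 'k1': -0.010902628842772703, 'xyz': array([ 0.43235154, -0.71490215,  0.73234595]), 'rotation': array([-0.41528984,  0.90753983, -0.05983409,  0.01804673])}
{'fx': 373.76993180744046, 'fy': 373.76993180744046, 'cx': 288.6500168499901, 'cy': 207.01829508753355, 'k1': -0.04318344470970745, 'tool_from_camera': array([[ 2.45773687e-04, -2.62430292e-01,  9.64950922e-01,
        -1.33400987e-01],
       [ 8.61720759e-04, -9.64950537e-01, -2.62430407e-01,
         6.53530047e-02],
       [ 9.99999599e-01,  8.96016729e-04, -1.10178206e-05,
         7.00734725e-05],
       [ 0.00000000e+00,  0.00000000e+00,  0.00000000e+00,
         1.00000000e+00]])}
```

View pics/top0.png

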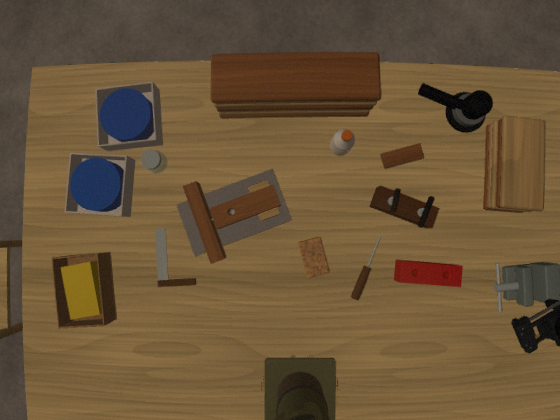

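View pics/side0.png

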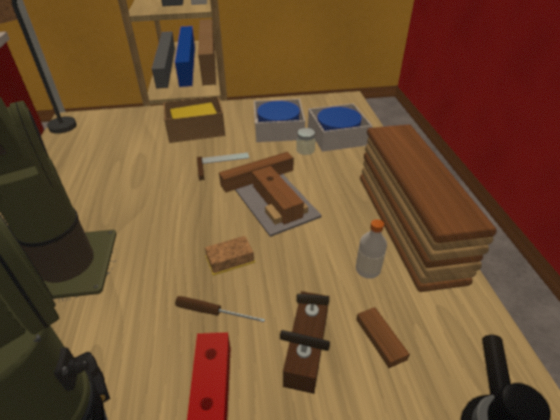

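Top view: the block with the keys is at (404,206); the red look-alike at (428,272) holds no keys. The rail hole is at about (232,212) and the leg at (204,222). The candidates for the thick key are the handles at (394,200) and (426,211). Next I crop in close and measure their lengths.

```bash
cat > h.py <<'E'
import numpy as np, cv2
from scipy.spatial.transform import Rotation as R
from plant import *
def q2R(q): return R.from_quat([q[1],q[2],q[3],q[0]]).as_matrix()
def campose(n,st=None):
    c=camera_info(n)
    if n=="wrist":
        T=np.eye(4);T[:3,:3]=q2R(st['eef_rot']);T[:3,3]=st['tcp_pos'];M=T@np.array(c['tool_from_camera']);return c,M[:3,:3],M[:3,3]
    return c,q2R(c['rotation']),np.array(c['xyz'])
def rays(c,uv):
    uv=np.asarray(uv,float).reshape(-1,2)
    a=(uv-[c['cx'],c['cy']])/[c['fx'],c['fy']]
    s=a.copy()
    for _ in range(20): s=a/(1+c['k1']*(s**2).sum(1,keepdims=True))
    return np.c_[s,np.ones(len(s))]
def atz(n,uv,z,st=None):
    c,Rm,t=campose(n,st); d=rays(c,uv)@Rm.T
    return t+d*((z-t[2])/d[:,2])[:,None]
def cloud(n,d,st=None):
    c,Rm,t=campose(n,st);h,w=d.shape
    u,v=np.meshgrid(np.arange(w),np.arange(h))
    r=rays(c,np.c_[u.ravel(),v.ravel()])*d.reshape(-1,1)
    return (r@Rm.T+t).reshape(h,w,3)
def proj(n,P,st=None):
    c,Rm,t=campose(n,st);p=(np.atleast_2d(P)-t)@Rm; s=p[:,:2]/p[:,2:]
    s=s*(1+c['k1']*(s**2).sum(1,keepdims=True)); return s*[c['fx'],c['fy']]+[c['cx'],c['cy']]
E
python3 - <<'E'
from h import *
p=cv2.imread("pics/top0.png");d=np.load("pics/top0.npy")
C=cloud("top",d)
for nm,(x0,y0,x1,y1) in dict(rack=(360,175,450,240),rail=(170,160,300,270)).items():
    cv2.imwrite(f"pics/c_{nm}.png",cv2.resize(p[y0:y1,x0:x1],None,fx=6,fy=6,interpolation=cv2.INTER_CUBIC))
# handles: points z>80mm in rack window
def rect(mask,lab):
    n,l,s,_=cv2.connectedComponentsWithStats(mask.astype(np.uint8))
    for i in range(1,n):
        if s[i,4]<8: continue
        P=C[l==i]; r=cv2.minAreaRect((P[:,:2]*1000).astype(np.float32))
        print(lab,s[i],"z",np.median(P[:,2]).round(4),P[:,2].max().round(3),"rect",np.round(r[0],1),np.round(r[1],1),round(r[2],1))
w=np.zeros(d.shape,bool);w[175:240,360:450]=1
rect(w&(C[...,2]>0.085)&(d>0),"handle"); rect(w&(C[...,2]>0.045)&(C[...,2]<.075)&(d>0),"rack")
w[:]=0;w[160:270,170:300]=1
rect(w&(C[...,2]>0.055)&(C[...,2]<.08)&(d>0),"railtop");rect(w&(C[...,2]>0.04)&(C[...,2]<.055)&(d>0),"leg")
rect(w&(C[...,2]>0.006)&(C[...,2]<.02)&(d>0),"board")
E
```

```text
handle [390 188  11  24 143] z 0.1057 0.111 rect [ 554.2 -252.3] [15.  63.3] 76.4
handle [418 196  17  32 207] z 0.1058 0.113 rect [ 522.6 -336.9] [16.2 91. ] 67.3
rack [373 186  53  37 950] z 0.06 0.075 rect [ 546.  -276.1] [138.2  62. ] 69.7
rack [424 205  15  24 198] z 0.0599 0.065 rect [ 510.9 -368.9] [27.5 61.9] 68.2
railtop [ 183  181   42   83 1286] z 0.0621 0.07 rect [494.5 270.7] [231.4  43.5] 21.0
railtop [ 209  185   72   44 1462] z 0.0648 0.072 rect [538.1 155.9] [ 60.7 188.3] 21.1
leg [199 186   4  10  10] z 0.0486 0.054 rect [582.4 281.7] [27.5  0.5] 20.8
leg [206 205   4  10  10] z 0.0458 0.053 rect [529.5 261.6] [27.3  1.4] 20.9
board [ 203  169   88   77 2078] z 0.01 0.02 rect [539.6 153.1] [162.  211.5] 20.7
board [176 200  31  57 653] z 0.0099 0.017 rect [476.8 316.4] [160.5  37.9] 20.4
```

```bash
python3 -c "
import cv2,numpy as np
a=cv2.imread('pics/c_rack.png');b=cv2.imread('pics/c_rail.png');b=cv2.resize(b,(640,540))
cv2.imwrite('pics/c_rail.png',b)"
```

```text
(no output)
```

View pics/c_rack.png

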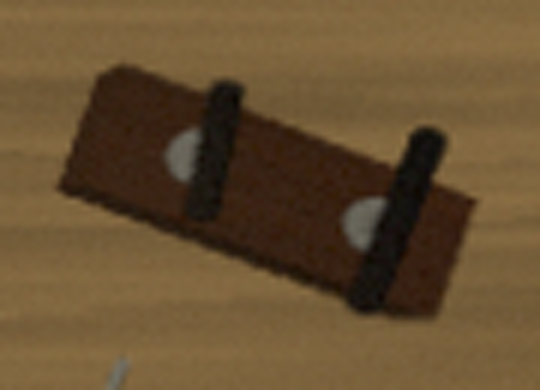

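View pics/c_rail.png

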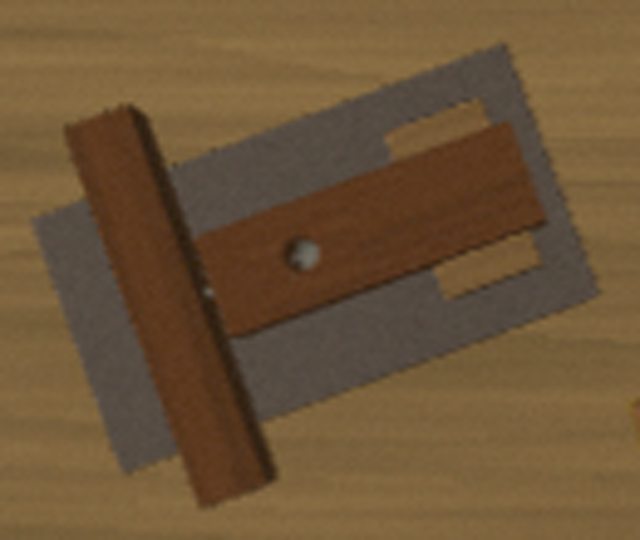

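The thick key is the 91 mm handle at (426,211), at world (523,-337). The other handle, 63 mm long at (394,200), is the thin key. Both crops agree with these sizes.

```bash
python3 - <<'E'
from h import *
st=observe();M=q2R(st['eef_rot']);print(M.round(3))
print("bore px",atz("top",[[231.5,211.6]],.065)*1000, "proj pred",proj("top",[[.5237,.1932,.065]]))
c=np.array(camera_info("wrist")['tool_from_camera'])
print("cam offset world", M@c[:3,3])
# rack center from full mask of corners (px in top pic from crop/6 + offset)
cs=np.array([[62,188],[110,66],[476,203],[437,318]])/6+[360,175]
print(atz("top",cs,.06)*1000)
E
```

```text
[[-0.001  0.903  0.43 ]
 [ 0.001  0.43  -0.903]
 [-1.    -0.    -0.002]]
bore px [[522.70260933 191.65545673  65.        ]] proj pred [[230.94443532 211.23663643]]
cam offset world [0.05913169 0.02787613 0.13339118]
[[ 538.60314793 -193.33171021   60.        ]
 [ 595.56996559 -216.49443758   60.        ]
 [ 532.14419992 -391.35583488   60.        ]
 [ 478.15167493 -371.63813548   60.        ]]
```

>>> servo_tool(motion=[[30, 60, 0, 10], [60, 120, 0, 20], [85, 180, 0, 30], [110, 240, 0, 40], [135, 300, 0, 50], [160, 360, 0, 60], [185, 420, 0, 70], [210, 480, 0, 80], [235, 540, 0, 90], [260, 600, 0, 100], [285, 660, 0, 110], [305, 715, 0, 120]], gripper=-1)

```text
clock: 1.6
tcp_pos: [0.5646, 0.1264, 0.2524]
eef_rot: [0.625, -0.331, 0.625, 0.331]
wrist_force: [0.7, -0.3, -0.8]
grip_width: 0.0883
```

>>> servo_tool(motion=[[9, 17, -40, 10], [9, 17, -90, 12], [9, 17, -140, 12], [9, 17, -147, 12], [9, 17, -147, 12]])

```text
clock: 2.22
tcp_pos: [0.5735, 0.1423, 0.1064]
eef_rot: [0.588, -0.393, 0.588, 0.393]
wrist_force: [0.0, 0.7, 0.6]
grip_width: 0.0883
```

```bash
cat > wl.py <<'E'
import sys
from h import *
n=sys.argv[1]; st=observe(); p,d=capture("wrist"); cv2.imwrite(f"pics/{n}.png",p[:,:,::-1]);np.save(f"pics/{n}.npy",d);np.save(f"pics/{n}_st.npy",st,allow_pickle=True)
M=q2R(st['eef_rot']);print("t",st['clock'],"tcp",st['tcp_pos'].round(4),"jawyaw",np.degrees(np.arctan2(M[1,2],M[0,2])).round(2),"down",M[:,0].round(3),"q",st['joint_positions'].round(3),"F",st['wrist_force'].round(2),"w",st['grip_width'])
E
python3 wl.py w1
```

```text
t 2.225 tcp [0.5735 0.1423 0.1064] jawyaw 67.48 down [ 0.001  0.001 -1.   ] q [ 0.031  0.918 -0.634  1.77   0.788  0.726  0.144] F [0.01 0.72 0.63] w 0.08830922068335961
```

View pics/w1.png

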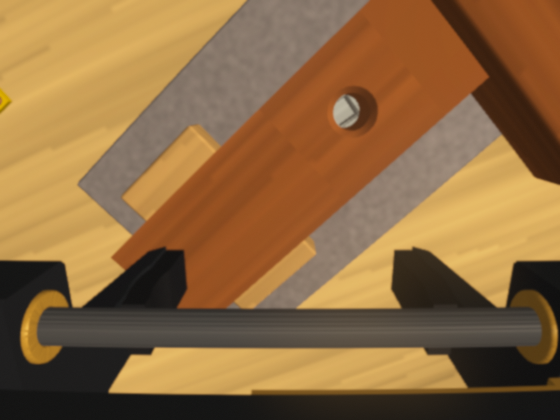

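The bore is at (352,111) with the cam visible inside. I'm centring the camera over it so I can see the socket.

```bash
python3 - <<'E'
from h import *
st=np.load("pics/w1_st.npy",allow_pickle=True).item()
b=atz("wrist",[[354,111]],.065,st)[0];print(b*1000)
c,Rm,t=campose("wrist",st);print(t*1000,(b-t)*1000)
p=cv2.imread("pics/w1.png");cv2.imwrite("pics/w1c.png",cv2.resize(p[70:150,310:400],None,fx=7,fy=7,interpolation=cv2.INTER_CUBIC))
E
```

```text
[523.11989069 193.85309098  65.        ]
[509.54466314 167.10875672 239.83766678] [  13.57522755   26.74433426 -174.83766678]
```

View pics/w1c.png

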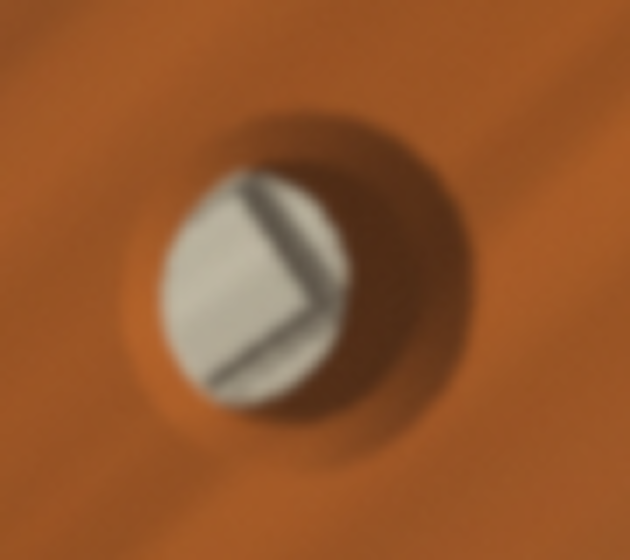

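>>> servo_tool(motion=[[14, 27, 0, 0], [14, 27, 0, 0], [14, 27, 0, 0]])

```text
clock: 2.65
tcp_pos: [0.5875, 0.1683, 0.107]
eef_rot: [0.588, -0.393, 0.588, 0.392]
wrist_force: [0.0, 0.0, 0.2]
grip_width: 0.0879
```

```bash
python3 wl.py w2; python3 - <<'E'
from h import *
st=np.load("pics/w2_st.npy",allow_pickle=True).item()
q=proj("wrist",[[.523,.1935,.065]],st)[0].astype(int);print(q)
p=cv2.imread("pics/w2.png");x,y=q-40;print(x,y);cv2.imwrite("pics/w2c.png",cv2.resize(p[y:y+80,x:x+80],None,fx=7,fy=7,interpolation=cv2.INTER_CUBIC))
E
```

```text
t 2.65 tcp [0.5875 0.1683 0.107 ] jawyaw 67.46 down [ 0.002 -0.    -1.   ] q [-0.008  0.937 -0.641  1.707  0.77   0.766  0.144] F [0.04 0.02 0.23] w 0.08793261771280926
[288 104]
248 64
```

View pics/w2c.png

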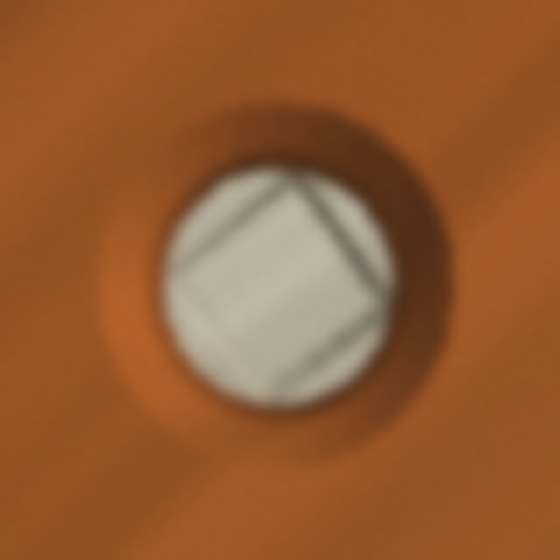

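```bash
python3 - <<'E'
from h import *
st=np.load("pics/w2_st.npy",allow_pickle=True).item()
k=np.array([[292,175],[385,297],[275,395],[175,270],[275,285],[280,286]])/7-.5+[248,64]+.07
P=atz("wrist",k,.035,st)*1000;print(P.round(1))
for i in range(4):
    v=P[(i+1)%4]-P[i];print(np.hypot(*v[:2]).round(1),(np.degrees(np.arctan2(v[1],v[0]))%90).round(1))
print(atz("wrist",k[4:5],.065,st)*1000, (atz("wrist",(np.array([[275,283]])/7+[247.5,63.5]),.065,st))*1000)
E
```

```text
[[515.8 196.9  35. ]
 [526.7 200.   35. ]
 [530.3 189.5  35. ]
 [518.8 186.1  35. ]
 [522.7 192.6  35. ]
 [522.9 193.   35. ]]
11.4 15.9
11.1 18.6
12.0 16.7
11.2 15.5
[[522.80796631 192.73183206  65.        ]] [[522.65124933 192.76254303  65.        ]]
```

The socket edges measure 11.1–12 mm, as they should, at a world angle of about 16.5° mod 90. The bore is at (522.8,193.0). Now I go above the thick key.

>>> servo_tool(motion=[[0, 0, 50, 0], [-5, -40, 100, 0], [-10, -100, 100, 0], [-18, -160, 100, 0], [-26, -220, 100, 0], [-34, -280, 100, 0], [-42, -340, 100, 0], [-50, -400, 100, 0], [-58, -455, 95, 0], [-65, -495, 90, 0], [-65, -505, 90, 0], [-65, -505, 90, 0]])

```text
clock: 4.2
tcp_pos: [0.5218, -0.3358, 0.1959]
eef_rot: [0.588, -0.392, 0.588, 0.393]
wrist_force: [0.5, 0.6, 0.3]
grip_width: 0.0886
```

```bash
python3 wl.py w3
```

```text
t 4.2 tcp [ 0.5218 -0.3358  0.1959] jawyaw 67.44 down [ 0.     0.001 -1.   ] q [ 0.91   0.855 -0.786  1.617  0.702  0.972  1.061] F [0.53 0.6  0.26] w 0.08862487946407194
```

View pics/w3.png

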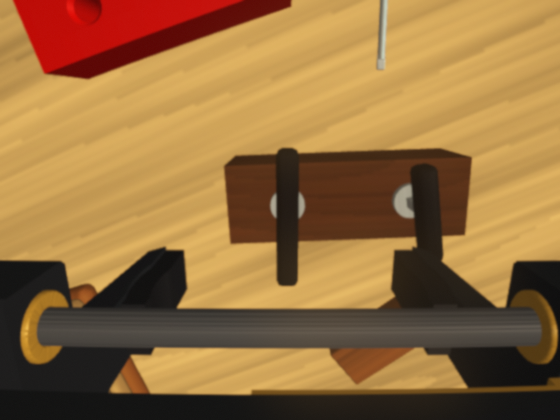

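The thick key's handle runs from (288,148) to (287,285), vertical and square to the jaws. The thin key is at (425,210), to the right.

```bash
python3 - <<'E'
from h import *
st=np.load("pics/w3_st.npy",allow_pickle=True).item()
d=np.load("pics/w3.npy");C=cloud("wrist",d,st)
m=(d>0)&(C[...,2]>.1)&(C[...,2]<.115);m[:,350:]=0;m[:,:230]=0;m[300:]=0
P=C[m];print(len(P),np.median(P[:,2]));r=cv2.minAreaRect((P[:,:2]*1000).astype(np.float32));print(r)
p=cv2.imread("pics/w3.png");g=cv2.inRange(p,(0,0,0),(45,45,45))
print(atz("wrist",[[288,148],[287,285]],.107,st)*1000)
# collar center
print(atz("wrist",[[287.5,204]],.066,st)*1000)
# rack corners
print(atz("wrist",[[225,165],[231,243],[466,235],[471,157]],.06,st)*1000)
E
```

```text
2999 0.1079197601203907
((521.7976684570312, -338.40716552734375), (13.84548282623291, 88.3014144897461), 67.08122253417969)
[[ 480.31092759 -320.41726835  107.        ]
 [ 562.3696278  -355.17005343  107.        ]]
[[ 521.77847772 -338.04875864   66.        ]]
[[ 478.82241569 -369.34410866   60.        ]
 [ 535.21084523 -390.61938421   60.        ]
 [ 598.70774205 -221.06451826   60.        ]
 [ 541.71563921 -201.53267913   60.        ]]
```

>>> servo_tool(motion=[[0, -2, -20, 0], [0, -2, -50, 0], [0, -2, -75, 0], [0, -2, -92, 0], [0, -2, -103, 0], [0, -2, -103, 0], [0, -2, -103, 0]], gripper=0)

```text
clock: 5.12
tcp_pos: [0.5227, -0.3381, 0.0935]
eef_rot: [0.588, -0.393, 0.588, 0.392]
wrist_force: [0.7, -0.9, 0.4]
grip_width: 0.0441
```

>>> servo_tool(motion=[[0, 0, 0, 0], [0, 0, 0, 0], [0, 0, 0, 0], [0, 0, 0, 0], [0, 0, 0, 0], [0, 0, 0, 0]], gripper=1, squeeze=45)

```text
clock: 5.88
tcp_pos: [0.5223, -0.338, 0.0929]
eef_rot: [0.588, -0.393, 0.588, 0.393]
wrist_force: [0.8, -0.3, 1.7]
grip_width: 0.0133
```

Holding at 13.3 mm (handle 14). I lift it straight out.

>>> servo_tool(motion=[[0, 0, 10, 0], [0, 0, 30, 0], [0, 0, 60, 0], [0, 0, 90, 0], [0, 0, 110, 0], [0, 0, 110, 0]])

```text
clock: 6.62
tcp_pos: [0.523, -0.3383, 0.2047]
eef_rot: [0.589, -0.394, 0.587, 0.392]
wrist_force: [0.2, 0.3, -2.2]
grip_width: 0.0133
```

```bash
python3 wl.py w4
```

```text
t 6.625 tcp [ 0.523  -0.3383  0.2047] jawyaw 67.47 down [ 0.003 -0.001 -1.   ] q [ 0.915  0.846 -0.792  1.606  0.694  0.987  1.073] F [ 0.21  0.28 -2.23] w 0.013348926028786134
```

View pics/w4.png

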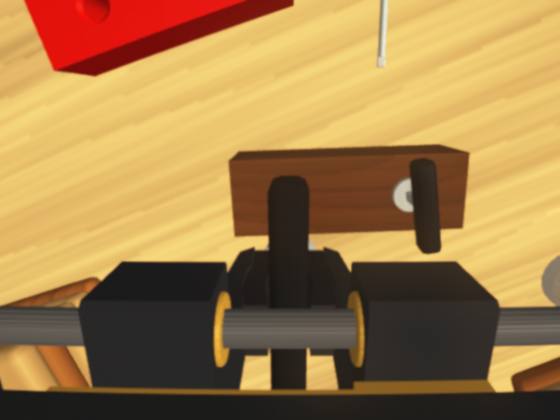

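The key is out and hanging straight in the jaws, handle upright from (288,178) down, and the thin key is undisturbed. Now I carry it to the rail.

>>> servo_tool(motion=[[0, 30, 0, 0], [0, 80, 0, 3], [0, 135, 0, 7], [0, 190, 0, 11], [0, 245, 0, 15], [0, 300, 0, 19], [0, 355, 0, 23], [0, 410, 0, 27], [0, 465, 0, 31], [0, 505, 0, 35], [0, 525, 0, 38], [0, 531, 0, 39]])

```text
clock: 8.18
tcp_pos: [0.5217, 0.193, 0.2019]
eef_rot: [0.422, -0.567, 0.423, 0.567]
wrist_force: [-0.4, -0.5, -1.8]
grip_width: 0.0136
```

>>> servo_tool(motion=[[0, 0, -10, 0], [0, 0, -20, 0], [0, 0, -20, 0]])

```text
clock: 8.55
tcp_pos: [0.5217, 0.191, 0.1814]
eef_rot: [0.423, -0.566, 0.425, 0.566]
wrist_force: [-0.2, 0.3, -1.8]
grip_width: 0.0139
```

```bash
python3 wl.py w5; python3 - <<'E'
from h import *
st=observe()
for n in("side","top"):
    p,d=capture(n);p=p[:,:,::-1].copy();np.save(f"pics/{n}5.npy",d);cv2.imwrite(f"pics/{n}5.png",p)
    t=st['tcp_pos'];tip=t-[0,0,.094]
    q=proj(n,[tip,[.5228,.193,.065]]);print(n,q.round(1))
    if n=="side":
        x,y=(q[0]-[40,60]).astype(int);print(x,y);cv2.imwrite("pics/side5c.png",cv2.resize(p[y:y+90,x:x+90],None,fx=6,fy=6,interpolation=cv2.INTER_CUBIC))
E
```

```text
t 8.55 tcp [0.5217 0.191  0.1814] jawyaw 106.37 down [-0.002 -0.002 -1.   ] q [ 0.056  0.835 -0.878  1.825  0.82   0.896  0.641] F [-0.21  0.29 -1.81] w 0.013889685328009925
side [[268.5 171.6]
 [269.  178. ]]
228 111
top [[230.5 211.5]
 [231.  211.6]]
```

View pics/side5c.png

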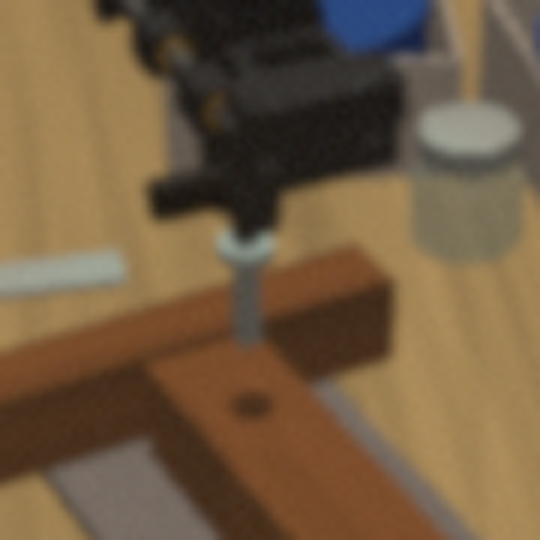

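View pics/w5.png

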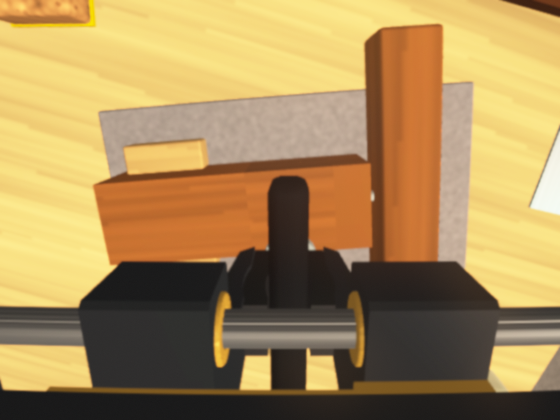

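Viewed from the side, the tip at (269,168) is in line with the hole at (270,179), and the depth offset fits. I descend into the bore.

>>> servo_tool(motion=[[1, 2, -8, 0], [1, 2, -18, 0], [1, 2, -26, 0], [1, 2, -34, 0], [1, 2, -42, 0], [1, 2, -50, 0], [1, 2, -50, 0]])

```text
clock: 9.57
tcp_pos: [0.5228, 0.1943, 0.1318]
eef_rot: [0.423, -0.566, 0.424, 0.567]
wrist_force: [0.1, -0.9, -2.9]
grip_width: 0.013
```

>>> servo_tool(motion=[[0, 0, -4, 0], [0, 0, -8, 0], [0, 0, -11, 0], [0, 0, -14, 0], [0, 0, -17, 0], [0, 0, -17, 0]])

```text
clock: 10.32
tcp_pos: [0.5231, 0.1945, 0.1154]
eef_rot: [-0.423, 0.567, -0.423, -0.566]
wrist_force: [1.6, -2.2, -1.6]
grip_width: 0.0134
```

>>> servo_tool(motion=[[0, -1, -2, 0], [0, -1, -4, 0], [0, -1, -6, 0], [0, -1, -9, 0], [0, -1, -9, 0]])

```text
clock: 10.95
tcp_pos: [0.5231, 0.1936, 0.1062]
eef_rot: [-0.423, 0.566, -0.423, -0.566]
wrist_force: [1.0, -2.5, -2.6]
grip_width: 0.0134
```

It dropped to 43 mm with no resistance, so it's seated. Now I turn clockwise.

>>> servo_tool(motion=[[0, 0, 0, -5], [0, 0, 0, -12], [0, 0, 0, -19], [0, 0, 0, -26], [0, 0, 0, -33], [0, 0, 0, -40], [0, 0, 0, -46], [0, 0, 0, -50], [0, 0, 0, -50]])

```text
clock: 12.08
tcp_pos: [0.5224, 0.1943, 0.1062]
eef_rot: [0.622, -0.335, 0.623, 0.335]
wrist_force: [-0.2, -1.1, -2.7]
grip_width: 0.0131
```

```bash
cat > s.py <<'E'
from h import *
st=observe();M=q2R(st['eef_rot']);print("t",st['clock'],"tcp",st['tcp_pos'].round(4),"jawyaw",np.degrees(np.arctan2(M[1,2],M[0,2])).round(2),"down",M[:,0].round(3),"q",st['joint_positions'].round(3),"F",st['wrist_force'].round(2),"T",st['torque'].round(3),"w",st['grip_width'])
E
python3 s.py
```

```text
t 12.075 tcp [0.5224 0.1943 0.1062] jawyaw 56.59 down [-0.001  0.    -1.   ] q [-0.104  0.877 -0.58   1.873  0.787  0.637 -0.192] F [-0.18 -1.06 -2.75] T [-0.455 -0.121  0.101] w 0.013052216874560896
```

>>> servo_tool(motion=[[0, 0, 0, -6], [0, 0, 0, -13], [0, 0, 0, -20], [0, 0, 0, -27], [0, 0, 0, -34], [0, 0, 0, -41], [0, 0, 0, -47], [0, 0, 0, -50], [0, 0, 0, -50]])

```text
clock: 13.2
tcp_pos: [0.5229, 0.1949, 0.1063]
eef_rot: [0.706, -0.04, 0.706, 0.041]
wrist_force: [0.7, 0.3, -8.5]
grip_width: 0.0137
```

```bash
python3 s.py
```

```text
t 13.2 tcp [0.5229 0.1949 0.1063] jawyaw 6.62 down [-0.     0.001 -1.   ] q [-0.23   0.837 -0.355  1.879  0.542  0.521 -0.839] F [ 0.66  0.32 -8.47] T [ 0.167 -0.294  0.135] w 0.01371481623171144
```

>>> servo_tool(motion=[[0, 0, 0, -4], [0, 0, 0, -8], [0, 0, 0, -12], [0, 0, 0, -16], [0, 0, 0, -20], [0, 0, 0, -20]])

```text
clock: 13.95
tcp_pos: [0.5231, 0.1949, 0.1064]
eef_rot: [0.702, 0.083, 0.702, -0.082]
wrist_force: [1.6, 1.8, -10.2]
grip_width: 0.0135
```

```bash
python3 s.py; python3 wl.py w6
```

```text
t 13.95 tcp [0.5231 0.1949 0.1064] jawyaw -13.36 down [ 0.     0.001 -1.   ] q [-0.282  0.827 -0.265  1.882  0.422  0.487 -1.075] F [  1.61   1.83 -10.16] T [ 0.334 -0.425  0.174] w 0.013548569004370717
t 13.95 tcp [0.5231 0.1949 0.1064] jawyaw -13.36 down [ 0.     0.001 -1.   ] q [-0.282  0.827 -0.265  1.882  0.422  0.487 -1.075] F [  1.61   1.83 -10.16] w 0.013548569004370717
```

View pics/w6.png

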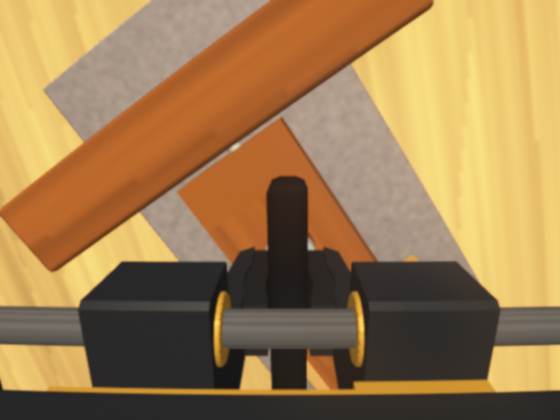

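The leg is closing, with a narrow gap still visible near (237,147). I keep turning in small steps and watch for the torque to rise at the stop.

>>> servo_tool(motion=[[0, 0, 0, -3], [0, 0, 0, -6], [0, 0, 0, -9], [0, 0, 0, -12], [0, 0, 0, -12]])

```text
clock: 14.62
tcp_pos: [0.5231, 0.1942, 0.1066]
eef_rot: [0.69, 0.156, 0.69, -0.156]
wrist_force: [3.1, 3.0, -14.4]
grip_width: 0.0133
```

```bash
python3 s.py
```

```text
t 14.625 tcp [0.5231 0.1942 0.1066] jawyaw -25.55 down [ 0.  0. -1.] q [-0.314  0.823 -0.211  1.884  0.345  0.47  -1.214] F [  3.06   3.   -14.37] T [ 0.727 -0.74   0.165] w 0.013317774192092948
```

>>> servo_tool(motion=[[0, 0, -1, -3], [0, 0, -1, -6], [0, 0, -1, -9], [0, 0, -1, -12], [0, 0, -1, -12]])

```text
clock: 15.25
tcp_pos: [0.5236, 0.1944, 0.1063]
eef_rot: [0.67, 0.228, 0.669, -0.227]
wrist_force: [2.0, 3.0, -0.6]
grip_width: 0.0138
```

```bash
python3 s.py;python3 wl.py w7
```

```text
t 15.25 tcp [0.5236 0.1944 0.1063] jawyaw -37.55 down [ 0.001  0.001 -1.   ] q [-0.345  0.821 -0.158  1.885  0.266  0.455 -1.349] F [ 2.04  2.99 -0.62] T [ 0.728 -0.454  0.167] w 0.013769496103411348
t 15.25 tcp [0.5236 0.1944 0.1063] jawyaw -37.55 down [ 0.001  0.001 -1.   ] q [-0.345  0.821 -0.158  1.885  0.266  0.455 -1.349] F [ 2.04  2.99 -0.62] w 0.013769496103411348
```

View pics/w7.png

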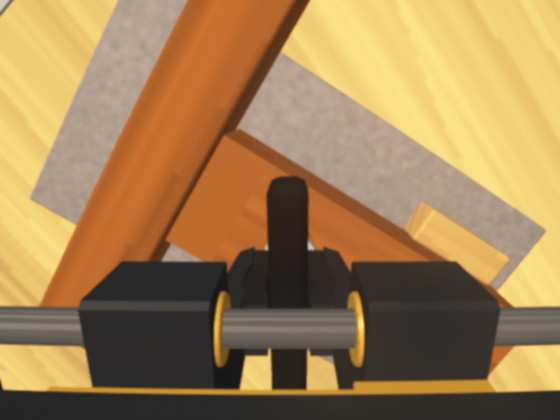

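The gap is nearly gone. I keep going to the hard stop.

>>> servo_tool(motion=[[0, 0, 0, -3], [0, 0, 0, -6], [0, 0, 0, -6]])

```text
clock: 15.68
tcp_pos: [0.5236, 0.1943, 0.1062]
eef_rot: [0.657, 0.263, 0.656, -0.262]
wrist_force: [2.1, 2.5, 3.6]
grip_width: 0.0133
```

```bash
python3 s.py
```

```text
t 15.675 tcp [0.5236 0.1943 0.1062] jawyaw -43.56 down [ 0.001  0.    -1.   ] q [-0.36   0.82  -0.133  1.886  0.226  0.449 -1.415] F [2.11 2.52 3.62] T [ 0.784 -0.498  0.154] w 0.013315479775708662
```

>>> servo_tool(motion=[[0, 0, 0, -3], [0, 0, 0, -6], [0, 0, 0, -6]])

```text
clock: 16.05
tcp_pos: [0.5237, 0.1942, 0.1061]
eef_rot: [0.642, 0.297, 0.641, -0.297]
wrist_force: [2.5, 3.3, 6.3]
grip_width: 0.0134
```

```bash
python3 s.py
```

```text
t 16.05 tcp [0.5237 0.1942 0.1061] jawyaw -49.64 down [ 0.001  0.    -1.   ] q [-0.375  0.819 -0.107  1.887  0.184  0.444 -1.481] F [2.47 3.34 6.27] T [ 0.82  -0.579  0.145] w 0.013368399748841348
```

>>> servo_tool(motion=[[0, 0, 0, -3], [0, 0, 0, -6], [0, 0, 0, -6]])

```text
clock: 16.42
tcp_pos: [0.5237, 0.1942, 0.1061]
eef_rot: [0.626, 0.33, 0.625, -0.33]
wrist_force: [2.6, 3.3, 4.9]
grip_width: 0.0131
```

```bash
python3 s.py; python3 wl.py w8; python3 - <<'E'
import cv2
p=cv2.imread("pics/w8.png");cv2.imwrite("pics/w8c.png",cv2.resize(p[60:260,100:340],None,fx=3,fy=3,interpolation=cv2.INTER_CUBIC))
E
```

```text
t 16.425 tcp [0.5237 0.1942 0.1061] jawyaw -55.65 down [ 0.002  0.    -1.   ] q [-0.389  0.819 -0.082  1.887  0.143  0.439 -1.546] F [2.59 3.32 4.94] T [ 0.888 -0.611  0.12 ] w 0.013063932349456844
t 16.425 tcp [0.5237 0.1942 0.1061] jawyaw -55.65 down [ 0.002  0.    -1.   ] q [-0.389  0.819 -0.082  1.887  0.143  0.439 -1.546] F [2.59 3.32 4.94] w 0.013063932349456844
```

View pics/w8c.png

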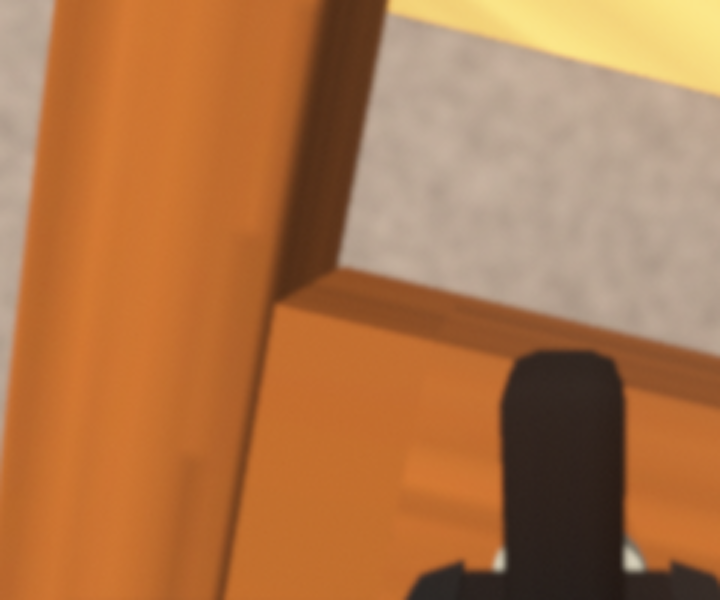

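>>> servo_tool(motion=[[0, 0, 0, -3], [0, 0, 0, -6], [0, 0, 0, -6]])

```text
clock: 16.85
tcp_pos: [0.5237, 0.1943, 0.1061]
eef_rot: [0.608, 0.362, 0.607, -0.362]
wrist_force: [2.3, 3.7, 5.9]
grip_width: 0.0136
```

```bash
python3 s.py
```

```text
t 16.85 tcp [0.5237 0.1943 0.1061] jawyaw -61.59 down [ 0.002  0.    -1.   ] q [-0.404  0.819 -0.058  1.888  0.101  0.436 -1.61 ] F [2.27 3.66 5.95] T [ 0.902 -0.774  0.214] w 0.013568030315676919
```

>>> servo_tool(motion=[[0, 0, 0, -3], [0, 0, 0, -5], [0, 0, 0, -5]])

```text
clock: 17.23
tcp_pos: [0.5238, 0.1943, 0.1061]
eef_rot: [0.592, 0.388, 0.591, -0.388]
wrist_force: [3.0, 3.6, 6.5]
grip_width: 0.0133
```

```bash
python3 s.py; python3 wl.py w9; python3 - <<'E'
import cv2
p=cv2.imread("pics/w9.png");cv2.imwrite("pics/w9c.png",cv2.resize(p[60:260,100:340],None,fx=3,fy=3,interpolation=cv2.INTER_CUBIC))
E
```

```text
t 17.225 tcp [0.5238 0.1943 0.1061] jawyaw -66.56 down [ 0.002  0.    -1.   ] q [-0.416  0.819 -0.038  1.889  0.066  0.433 -1.663] F [2.96 3.56 6.55] T [ 0.875 -0.808  0.314] w 0.013252370112337217
t 17.225 tcp [0.5238 0.1943 0.1061] jawyaw -66.56 down [ 0.002  0.    -1.   ] q [-0.416  0.819 -0.038  1.889  0.066  0.433 -1.663] F [2.96 3.56 6.55] w 0.013252370112337217
```

View pics/w9c.png

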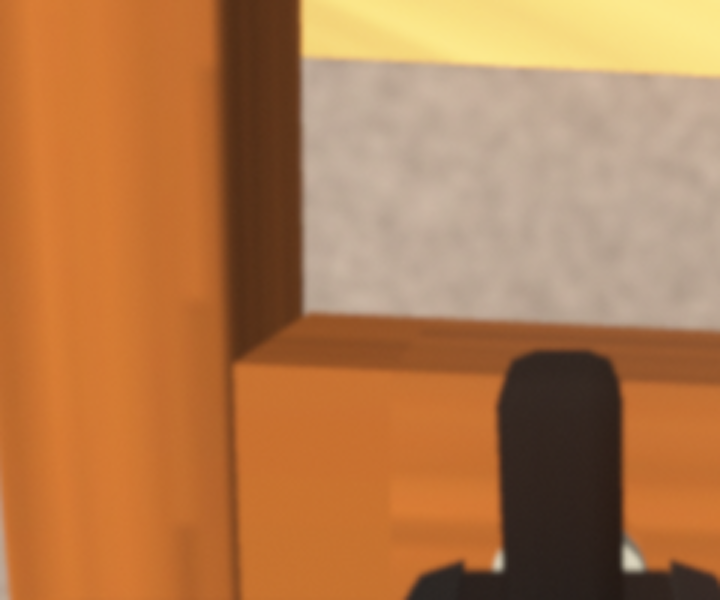

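The torque is climbing linearly (0.12, 0.21, 0.31 N m) and the gap looks closed, which is what the hard stop should look like. One more small step to confirm, then I unload it.

>>> servo_tool(motion=[[0, 0, 0, -3], [0, 0, 0, -5], [0, 0, 0, -5], [0, 0, 0, -5]])

```text
clock: 17.77
tcp_pos: [0.5238, 0.1942, 0.106]
eef_rot: [0.574, 0.414, 0.573, -0.413]
wrist_force: [3.4, 2.8, 5.8]
grip_width: 0.0133
```

```bash
python3 s.py
```

```text
t 17.775 tcp [0.5238 0.1942 0.106 ] jawyaw -71.59 down [ 0.002  0.    -1.   ] q [-0.428  0.82  -0.017  1.889  0.031  0.431 -1.717] F [3.43 2.79 5.78] T [ 0.886 -0.854  0.28 ] w 0.013334748476488611
```

```bash
python3 wl.py w10; python3 - <<'E'
from h import *
st=observe();p,d=capture("top");p=p[:,:,::-1]
np.save("pics/top10.npy",d);C=cloud("top",d)
w=np.zeros(d.shape,bool);w[160:270,170:300]=1
a=np.radians(21);ex=np.array([np.cos(a),np.sin(a)]);ey=np.array([-np.sin(a),np.cos(a)])
for f in("top0","top10"):
    C=cloud("top",np.load(f"pics/{f}.npy")); r=(C[...,:2]-[.5228,.193]); X=r@ex*1000;Y=r@ey*1000
    for s in((-100,-45),(45,100)):
        m=w&(X>s[0])&(X<s[1])&(C[...,2]>.054)&(C[...,2]<.07)&(Y>40)
        # outer (+y) edge of leg
        print(f,s,m.sum(),np.percentile(Y[m],[1,50,99]).round(1))
E
```

```text
t 17.775 tcp [0.5238 0.1942 0.106 ] jawyaw -71.59 down [ 0.002  0.    -1.   ] q [-0.428  0.82  -0.017  1.889  0.031  0.431 -1.717] F [3.43 2.79 5.78] w 0.013334748476488611
top0 (-100, -45) 312 [ 61.7  82.2 103.7]
top0 (45, 100) 300 [ 61.4  82.  103.3]Traceback (most recent call last):
  File "<stdin>", line 11, in <module>
    return _quantile_unchecked(
        a, q, axis, out, overwrite_input, method, keepdims, weights)
    return _ureduce(a,
                    func=_quantile_ureduce_func,
    ...<5 lines>...
                    overwrite_input=overwrite_input,
                    method=method)
    r = func(a, **kwargs)
    result = _quantile(arr,
                       quantiles=q,
    ...<2 lines>...
                       out=out,
                       weights=wgt)
    slices_having_nans = np.isnan(arr[-1, ...])
                                  ~~~^^^^^^^^^
IndexError: index -1 is out of bounds for axis 0 with size 0
```

View pics/w10.png

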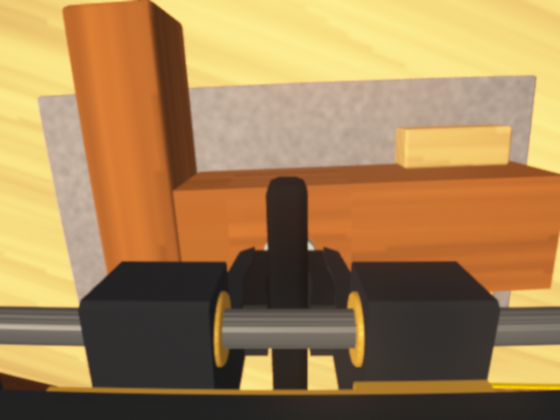

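```bash
python3 - <<'E'
from h import *
a=np.radians(21);ex=np.array([np.cos(a),np.sin(a)]);ey=np.array([-np.sin(a),np.cos(a)])
for f in("w1","w5","w6","w7","w8","w9","w10"):
    st=np.load(f"pics/{f}_st.npy",allow_pickle=True).item()
    C=cloud("wrist",np.load(f"pics/{f}.npy"),st); r=(C[...,:2]-[.5228,.193]); X=r@ex*1000;Y=r@ey*1000;Z=C[...,2]
    o=[]
    for s in((-110,-35),(35,110)):
        m=(X>s[0])&(X<s[1])&(Z>.055)&(Z<.067)&(Y>45)&(Y<115)
        o.append((m.sum(),np.percentile(Y[m],[1,99]).round(1) if m.sum()>200 else None))
    m=(abs(X)<25)&(Z>.062)&(Z<.067)&(Y<58)&(Y>30); o.append(np.percentile(Y[m],99).round(1) if m.sum()>50 else None)
    print(f,o)
E
```

```text
w1 [(np.int64(0), None), (np.int64(4882), array([60.7, 90.9])), np.float64(53.6)]
w5 [(np.int64(7870), array([ 62.9, 103.7])), (np.int64(976), array([ 62.6, 103.1])), np.float64(55.0)]
w6 [(np.int64(11954), array([56.1, 96.9])), (np.int64(11757), array([55.5, 95.7])), np.float64(57.8)]
w7 [(np.int64(5552), array([55.5, 96. ])), (np.int64(11239), array([54.5, 95. ])), np.float64(57.7)]
w8 [(np.int64(346), array([86.6, 95.8])), (np.int64(13636), array([53.8, 94.5])), np.float64(57.8)]
w9 [(np.int64(0), None), (np.int64(15797), array([54. , 94.9])), np.float64(57.8)]
w10 [(np.int64(0), None), (np.int64(15670), array([54.2, 95. ])), np.float64(57.8)]
```

```bash
python3 - <<'E'
from h import *
p=cv2.imread("pics/w10.png");cv2.imwrite("pics/w10c.png",cv2.resize(p[150:275,130:270],None,fx=5,fy=5,interpolation=cv2.INTER_CUBIC))
for f in("w5","w9","w10"):
    st=np.load(f"pics/{f}_st.npy",allow_pickle=True).item();C=cloud("wrist",np.load(f"pics/{f}.npy"),st)
    t=st['tcp_pos'];h=t[2]+.014
    m=(abs(C[...,2]-h)<.006)&(np.hypot(C[...,0]-t[0],C[...,1]-t[1])<.05);m[260:]=0
    P=C[m];r=cv2.minAreaRect((P[:,:2]*1000).astype(np.float32));print(f,len(P),r)
E
```

```text
w5 3206 ((495.54833984375, 183.32737731933594), (28.360544204711914, 14.015152931213379), 16.516698837280273)
w9 3217 ((548.7013549804688, 205.5988006591797), (27.593509674072266, 14.125161170959473), 24.312894821166992)
w10 3200 ((549.5618896484375, 203.159423828125), (27.84743881225586, 13.912481307983398), 19.147626876831055)
```

View pics/w10c.png

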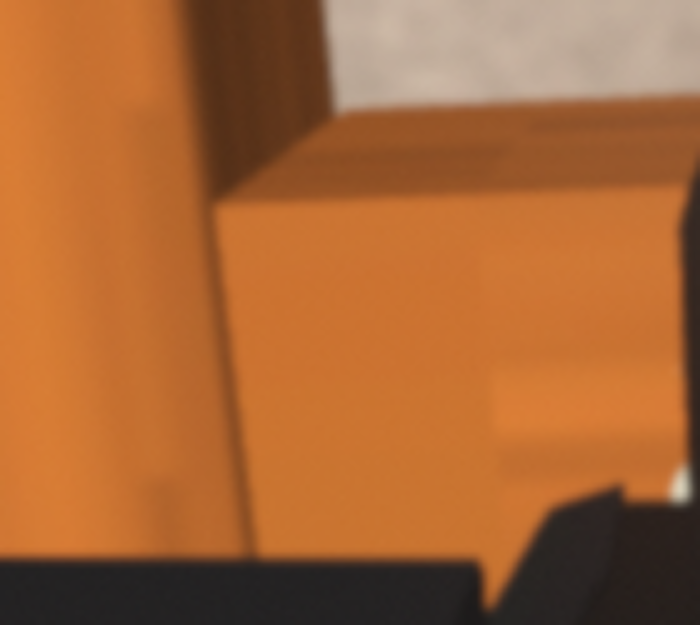

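The handle hasn't slipped in the jaws and the leg touches the rail's end face with no gap visible. I back off into the square's free play to unload, without turning the cam back.

>>> servo_tool(motion=[[0, 0, 0, 4], [0, 0, 0, 8], [0, 0, 0, 12], [0, 0, 0, 16], [0, 0, 0, 16]])

```text
clock: 18.5
tcp_pos: [0.5234, 0.1941, 0.1058]
eef_rot: [0.625, 0.33, 0.625, -0.33]
wrist_force: [2.6, 2.7, 5.0]
grip_width: 0.0132
```

```bash
python3 s.py
```

```text
t 18.5 tcp [0.5234 0.1941 0.1058] jawyaw -55.65 down [ 0.001  0.    -1.   ] q [-0.388  0.819 -0.083  1.888  0.143  0.439 -1.546] F [2.55 2.67 5.02] T [ 0.904 -0.756 -0.009] w 0.013232318207795874
```

>>> servo_tool(motion=[[0, 0, 2, 2], [0, 0, 8, 2], [0, 0, 16, 2], [0, 0, 26, 2], [0, 0, 40, 2], [0, 0, 55, 2], [0, 0, 75, 2], [0, 0, 85, 2], [0, 0, 85, 2]])

```text
clock: 19.62
tcp_pos: [0.5232, 0.1938, 0.1916]
eef_rot: [0.632, 0.319, 0.631, -0.318]
wrist_force: [-0.1, 0.1, -1.3]
grip_width: 0.013
```

```bash
python3 s.py; python3 - <<'E'
from h import *
st=observe();c,Rm,t=campose("wrist",st)
a=np.radians(21);ey=np.array([-np.sin(a),np.cos(a)]);g=np.array([.5228,.193])+.055*ey
print("cam",t*1000,"gap pt",g*1000,"shift",(g-t[:2])*1000)
E
```

```text
t 19.625 tcp [0.5232 0.1938 0.1916] jawyaw -53.53 down [ 0.001  0.    -1.   ] q [-0.365  0.683 -0.122  1.835  0.131  0.631 -1.499] F [-0.13  0.06 -1.27] T [0.049 0.006 0.046] w 0.013029822857978234
cam [575.43988759 232.91175273 325.06462633] gap pt [503.08976278 244.34692346] shift [-72.35012481  11.43517073]
```

The key is out. I'm moving the camera straight over the joint to check the gap.

>>> servo_tool(motion=[[-40, 6, 0, 0], [-72, 11, 0, 0], [-72, 11, 0, 0], [-72, 11, 0, 0]])

```text
clock: 20.12
tcp_pos: [0.4517, 0.2049, 0.1905]
eef_rot: [0.632, 0.318, 0.631, -0.318]
wrist_force: [-0.4, -0.2, -1.1]
grip_width: 0.0131
```

```bash
python3 wl.py w11; python3 - <<'E'
from h import *
st=np.load("pics/w11_st.npy",allow_pickle=True).item()
q=proj("wrist",[[.503,.2443,.065]],st)[0].astype(int);print(q)
p=cv2.imread("pics/w11.png");x,y=np.maximum(q-[60,50],0);print(x,y);cv2.imwrite("pics/w11c.png",cv2.resize(p[y:y+100,x:x+120],None,fx=6,fy=6,interpolation=cv2.INTER_CUBIC))
C=cloud("wrist",np.load("pics/w11.npy"),st)
a=np.radians(21);ex=np.array([np.cos(a),np.sin(a)]);ey=np.array([-np.sin(a),np.cos(a)])
r=(C[...,:2]-[.5228,.193]); X=r@ex*1000;Y=r@ey*1000;Z=C[...,2]
for s in((-110,-35),(35,110)):
    m=(X>s[0])&(X<s[1])&(Z>.055)&(Z<.067)&(Y>45)&(Y<115);print(m.sum(),np.percentile(Y[m],[1,99]) if m.sum() else 0)
m=(abs(X)<25)
for y in np.arange(48,64,.5):
    k=m&(abs(Y-y)<.25)
    if k.any(): print(y,np.median(Z[k]*1000).round(1),np.percentile(Z[k]*1000,5).round(1),end=" | ")
E
```

```text
t 20.125 tcp [0.4517 0.2049 0.1905] jawyaw -53.53 down [ 0. -0. -1.] q [-0.452  0.621 -0.107  2.015  0.129  0.511 -1.585] F [-0.41 -0.2  -1.12] w 0.013136465367783665
[287 106]
227 56
5820 [55.5095425  96.51973401]
3015 [54.87792837 95.62427043]
48.0 66.8 65.7 | 48.5 66.8 65.7 | 49.0 67.0 65.1 | 49.5 66.7 65.8 | 50.0 66.8 65.2 | 50.5 66.8 65.0 | 51.0 66.6 65.2 | 51.5 66.7 65.5 | 52.0 66.5 65.3 | 52.5 66.7 65.1 | 53.0 66.6 65.3 | 53.5 66.3 65.5 | 54.0 66.3 64.9 | 54.5 323.9 67.2 | 55.0 61.6 60.2 | 55.5 62.6 61.6 | 56.0 63.2 62.2 | 56.5 63.2 62.2 | 57.0 63.6 62.7 | 57.5 63.8 62.4 | 58.0 64.0 62.9 | 58.5 63.9 62.6 | 59.0 64.1 63.1 | 59.5 64.0 63.1 | 60.0 63.9 63.0 | 60.5 64.0 62.7 | 61.0 63.8 62.9 | 61.5 64.1 62.1 | 62.0 63.9 62.9 | 62.5 64.1 62.6 | 63.0 64.1 62.8 | 63.5 63.9 62.7 |
```

View pics/w11c.png

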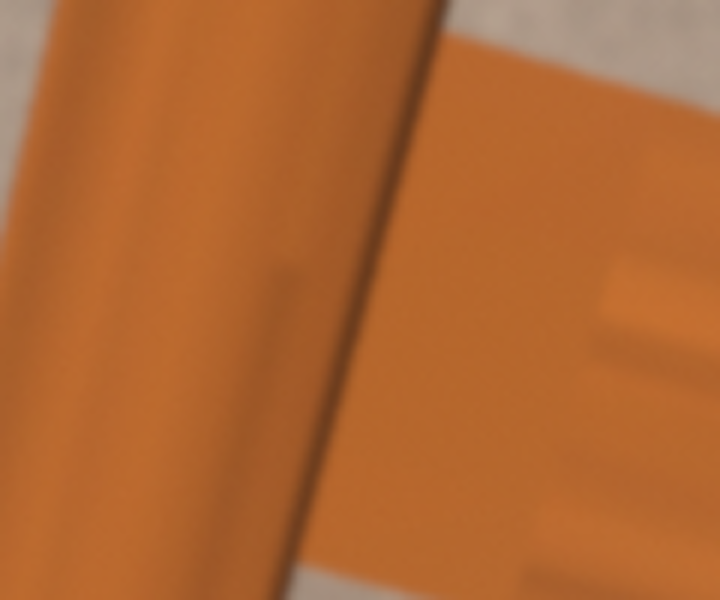

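Looking straight down, the leg's edge runs along the rail's end with no strip of board between them. Depth also gives leg edges about 55 and 96 mm, so the joint is closed. I carry the key back, high enough to clear the thin key.

>>> servo_tool(motion=[[5, -30, 30, 10], [10, -85, 60, 20], [15, -140, 60, 30], [22, -195, 60, 40], [30, -250, 60, 50], [38, -305, 60, 60], [45, -360, 60, 70], [52, -415, 60, 80], [60, -465, 60, 90], [66, -510, 60, 100], [70, -535, 60, 110], [70, -543, 60, 120]])

```text
clock: 21.68
tcp_pos: [0.5203, -0.3422, 0.2497]
eef_rot: [0.591, -0.387, 0.592, 0.387]
wrist_force: [0.1, -0.0, -1.6]
grip_width: 0.0133
```

>>> servo_tool(motion=[[0, 0, -20, 1], [0, 0, -50, 1], [0, 0, -75, 1], [0, 0, -75, 1], [0, 0, -75, 1]])

```text
clock: 22.3
tcp_pos: [0.5215, -0.3377, 0.176]
eef_rot: [0.588, -0.393, 0.588, 0.392]
wrist_force: [0.7, -0.4, -1.0]
grip_width: 0.0138
```

```bash
python3 s.py; python3 - <<'E'
from h import *
st=observe()
p,d=capture("side");p=p[:,:,::-1].copy();cv2.imwrite("pics/side12.png",p)
t=st['tcp_pos'];q=proj("side",[t-[0,0,.084],[.522,-.3382,.06]]);print(q)
x,y=(q[0]-[45,60]).astype(int);print(x,y);cv2.imwrite("pics/side12c.png",cv2.resize(p[y:y+100,x:x+110],None,fx=6,fy=6,interpolation=cv2.INTER_CUBIC))
E
```

```text
t 22.3 tcp [ 0.5215 -0.3377  0.176 ] jawyaw 67.44 down [ 0.001  0.    -1.   ] q [ 0.896  0.873 -0.75   1.632  0.711  0.928  1.057] F [ 0.7  -0.36 -1.04] T [-0.005 -0.153 -0.01 ] w 0.01380384622397494
[[302.70037576 341.48476415]
 [302.45011133 351.19774327]]
257 281
```

View pics/side12c.png

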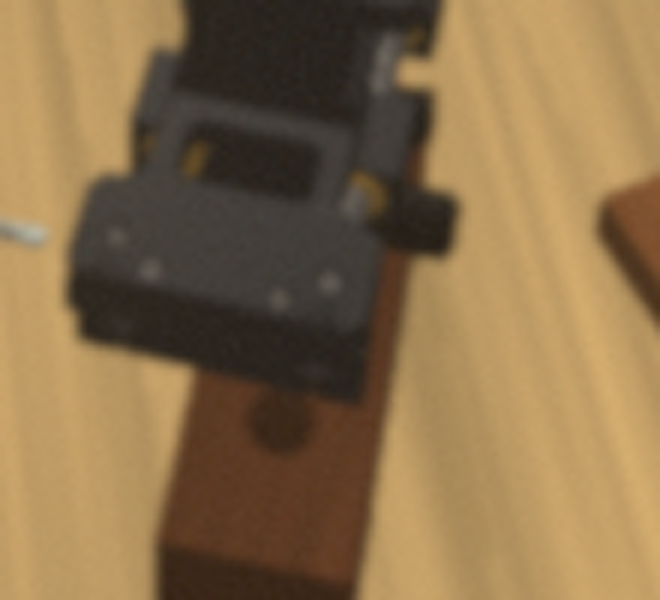

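The hole shows at (304,351), next to the predicted (302,351). Lowering the key in.

>>> servo_tool(motion=[[0.5, 0, -12, 0], [0.5, 0, -25, 0], [0.5, 0, -35, 0], [0.5, 0, -45, 0], [0.5, 0, -58, 0], [0.5, 0, -70, 0], [0.5, 0, -77, 0], [0.5, 0, -77, 0]])

```text
clock: 23.35
tcp_pos: [0.5214, -0.3379, 0.0982]
eef_rot: [0.588, -0.393, 0.588, 0.393]
wrist_force: [-0.7, -0.1, -1.9]
grip_width: 0.0133
```

>>> servo_tool(motion=[[0, 0, -2, 0], [0, 0, -4, 0], [0, 0, -6, 0], [0, 0, -6, 0]])

```text
clock: 23.85
tcp_pos: [0.5217, -0.3381, 0.0931]
eef_rot: [0.588, -0.393, 0.588, 0.393]
wrist_force: [0.2, 0.1, 1.7]
grip_width: 0.0135
```

Seated: TCP z 0.093, the same as at pick-up, with light contact. I open only partway so the fingers stay clear of the thin key, then lift.

>>> servo_tool(motion=[[0, 0, 0, 0], [0, 0, 0, 0], [0, 0, 0, 0], [0, 0, 0, 0], [0, 0, 15, 0], [0, 0, 40, 0], [0, 0, 80, 0], [0, 0, 120, 0], [0, 0, 130, 0], [0, 0, 130, 0]], gripper=0)

```text
clock: 25.1
tcp_pos: [0.5216, -0.3382, 0.2234]
eef_rot: [0.588, -0.393, 0.588, 0.392]
wrist_force: [-0.9, -0.6, -0.0]
grip_width: 0.044
```

>>> servo_tool(motion=[[-30, 10, 30, 0], [-80, 40, 60, 0], [-120, 90, 60, 0], [-150, 140, 60, 0], [-150, 140, 60, 0]])

```text
clock: 25.72
tcp_pos: [0.367, -0.1949, 0.2817]
eef_rot: [0.585, -0.393, 0.589, 0.396]
wrist_force: [1.0, -0.8, -0.3]
grip_width: 0.0441
```

```bash
python3 s.py; python3 - <<'E'
from h import *
for n in("side","top"):
    p,d=capture(n);p=p[:,:,::-1].copy();cv2.imwrite(f"pics/{n}13.png",p);np.save(f"pics/{n}13.npy",d)
C=cloud("top",d);w=np.zeros(d.shape,bool);w[175:240,360:450]=1
a=np.radians(21);ex=np.array([np.cos(a),np.sin(a)]);ey=np.array([-np.sin(a),np.cos(a)])
for f in("top0","top13"):
    d=np.load(f"pics/{f}.npy");C=cloud("top",d)
    n_,l,s,_=cv2.connectedComponentsWithStats((w&(C[...,2]>.085)&(d>0)).astype(np.uint8))
    for i in range(1,n_):
        if s[i,4]>30: P=C[l==i];print(f,np.median(P[:,2]).round(4),cv2.minAreaRect((P[:,:2]*1000).astype(np.float32)))
    r=(C[...,:2]-[.5228,.193]); X=r@ex*1000;Y=r@ey*1000
    for s in((-100,-45),(45,100)):
        m=(X>s[0])&(X<s[1])&(C[...,2]>.054)&(C[...,2]<.07)&(Y>40)&(Y<120)
        if m.sum(): print(f,s,m.sum(),np.percentile(Y[m],[1,50,99]).round(1))
E
```

```text
t 25.725 tcp [ 0.367  -0.1949  0.2817] jawyaw 67.85 down [-0.007  0.    -1.   ] q [ 0.986  0.495 -0.908  2.094  0.543  0.812  0.928] F [ 1.04 -0.79 -0.28] T [ 0.001 -0.184  0.02 ] w 0.04406263870489401
top0 0.1057 ((554.2203369140625, -252.2508087158203), (14.996393203735352, 63.2932243347168), 76.3530044555664)
top0 0.1058 ((522.5936279296875, -336.8868408203125), (16.17101287841797, 91.04400634765625), 67.26200103759766)
top0 (-100, -45) 312 [ 61.7  82.2 103.7]
top0 (45, 100) 300 [ 61.4  82.  103.3]
top13 0.1056 ((554.5030517578125, -252.5792236328125), (14.730243682861328, 63.88752365112305), 76.6269302368164)
top13 0.1055 ((521.2412719726562, -336.8375244140625), (17.162389755249023, 90.72245025634766), 68.54000854492188)
top13 (-100, -45) 311 [54.5 75.1 96.1]
top13 (45, 100) 305 [53.7 74.1 95.8]
```

View pics/top13.png

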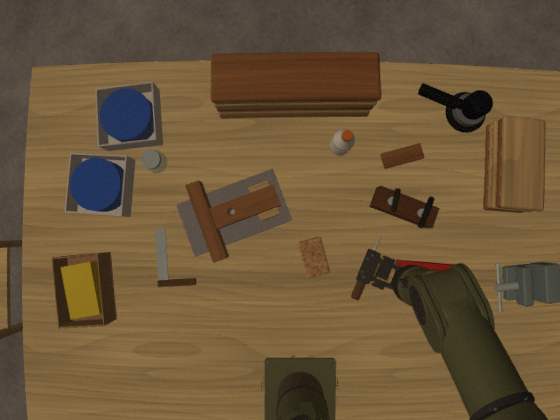

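View pics/side13.png

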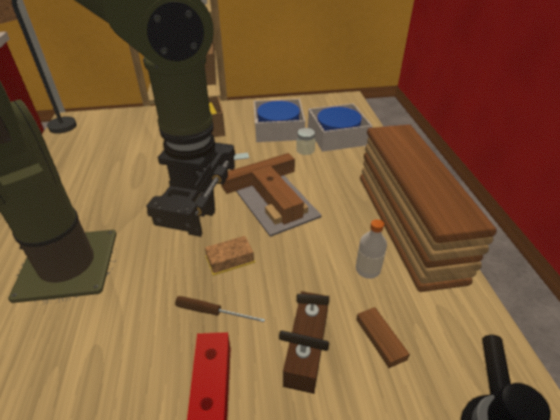

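Top view: the leg at (207,220) touches the rail and both keys stand in the block at (394,200) and (426,211), with everything else in place. The leg has moved about 7.5 mm since the start. The key stands at its original height, and the arm touches nothing.

```bash
python3 -c "
from plant import *
print(finish_job())"
```

```text
the job is handed in; nothing more can be done
None
```

The leg is drawn up tight against the rail, and the thick key is back in the hole it came from. I handed the job in at about 26 s of the 67 s allowed.

**What I did:** I picked out the thick key by its 91 mm handle and read the socket's angle with the wrist camera. The key dropped in to 43 mm on the first try. I turned it clockwise until the torque rose at the hard stop, then unloaded it and lifted it out.

**Last checks:**
- **Gap:** Looking straight down on the joint, I saw no gap. The top camera shows the leg moved about 7.5 mm, from 82 to 74.6 mm along the rail.
- **Keys:** The thick key stands upright at the same height as at the start, within about 1.5 mm of where it was. The thin key is where it was.
- **Other things on the bench:** By eye, in the before and after pictures, nothing else appears to have moved. In the last top view the arm hid part of the red block and the screwdriver. The side view shows both in place.

**What disagreed:**
- **Turn angle:** The wrist turned about 178°, which is more than the cam's maximum of 149° plus about 9° of play in the socket. The torque rose and then levelled off near 0.3 N m, so I put the excess down to give at the stop.
- **Leg position:** The leg reads about 1.4 mm closer than fully closed would allow. That is within the roughly 2 mm calibration error.

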